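# Open the cutter box's combination lock and hold up its shackle

### The job

The art room's cutter box is shut by a combination lock whose number nobody remembers. Turn the dial clockwise, feeling for the notch where it clicks and the shackle springs up a little; stop there without forcing the dial on, and pull the U-shaped shackle straight up out of the box. Carry it over the middle of the plywood tray and finish still holding it there, upright and well clear above the tray, with nothing else touching it; leave the paint pot, glue bottle and brush mug where they stand.

Things in the scene. Friction and masses are not known exactly. Their poses are not given: they have to be found in the camera images.
- box: Grey steel cutter box, fixed to the table, 210 (its x) x 140 (its y) x 80 mm high; origin at the centre of its underside, z up. Flat lid at height 80 mm. On its midline: the dial axis at x = -45 mm, the shackle's two legs in holes at x = +5 and +55 mm.
- dial_grip (a point): On the dial's axis, 106 mm above the table, inside the black bar grip of the dial: bar 44 mm long, 12 mm thick, from 84 to 117 mm above the table, standing on a flange of 25 mm radius (84 mm high). Turns with the dial: its x axis runs along the bar, towards the end with the white line; grip the bar across its 12 mm thickness.
- dial (a joint): Dial angle, rad, grows clockwise seen from above: 0 = white line along the box's +y, 1.57 = along its +x. Starts at 0 to 0.25, range -0.1 to 1.75. The notch differs each time, between 0.65 and 1.40, about 0.1 wide. There a spring lifts the shackle 8 mm and catches the dial: light before (0.05 to 0.25 N m), it then blocks. Over about 1 N m there is forcing the lock.
- bow (a point): Centre of the top bar (bow) of the loose steel U-shackle, 0.10 to 0.15 kg: bar 66 mm long (this point's x, in line with the box's x), 10 mm thick (y), 12 mm high (z), on two legs 16 x 10 mm, 50 mm apart, whose feet are 90 mm below this point. Locked it is 125 mm above the table (45 mm above the lid); about 133 mm once the notch has clicked. Must be lifted 55 mm straight up, without tilting, to leave the holes. Do not tug at it while locked.
- tray: Plywood tray, open at the top, 150 (x) x 120 (y) x 25 mm high, walls 4 mm; does not move; origin at the centre of its underside. It stands left or right of the box, the paint pot on the other side.
- paint_pot: Bystander: white jar, 74 mm wide, 85 mm high, origin at the centre of its underside.
- glue: Bystander: white bottle, 52 mm wide, 140 mm high, beyond the box, origin at the centre of its underside.
- brush_mug: Bystander: blue mug with brushes, 76 mm wide, 90 mm high (brushes to 200 mm), beyond the box, origin at the centre of its underside.
- shackle: The same loose U-shackle as bow; origin between the undersides of its feet, 90 mm below the bow centre.

How it is judged:
By the outcome, as a careful person would: the job done as asked, in the order asked, and still so for the second after the job is handed in, while the arm keeps its last pose, push and grip.
It also fails if it takes over 72 s, if anything falls off the work surface, if the arm or the gripper's body presses on something with over 40 N, if the wrist force passes 120 N, or if a joint passes its speed limit or range.

### The arm

A 6-joint arm with a two-finger parallel gripper is mounted at the origin on the work surface. World frame = base frame: x ahead of the robot, y to its left, z up, the work surface at z = 0. Lengths are in m, angles in degrees, forces in N, time in s.
With the tool pointing down it reaches from about 0.4 to 0.825 m from the base axis. Payload 7 kg.
Tool frame: the origin (TCP) lies between the finger pads; the fingertips stand ctrl.tip_extent ahead of it and the grasp point (between the pads) lies 2 mm behind it (ctrl.tip_extent is the distance from the TCP to the fingertips, in m); z points along the fingers, y is the direction in which the jaws open and shut (so a half turn about z gives the same grasp; the last joint's range is limited). The gripper opens to 88 mm and grips with 3 to 60 N. Pads are 19 mm wide; open, the fingers measure 130 mm over their backs; the gripper's body (78 mm by 193 mm) begins 47 mm behind the grasp point.
Start: joints at [85.548, 20.546, 0.682, 0, -70.136, -16.507], TCP at [0.241, 0.63, 0.244] pointing down, gripper open.
Joint ranges: [-176.03, 176.03], [-82.01, 121.73], [-58.28, 71.71], [-173.87, 95.51], [-174.79, -0.11], [-173.66, 173.66]. Speed limits (degrees/s): [136.94, 136.94, 172.46, 180, 180, 180].

### API

Orientations are given as [roll, pitch, yaw] about the fixed x, y, z axes, in that order (R = Rz(yaw) Ry(pitch) Rx(roll)).
In Python, from plant import ctrl gives the robot as it stands.
- The arm moves only by the shell command python3 -m handwheel 'ROWS' [OPENING]. ROWS is JSON, a list of rows, each a list of 6 numbers: the shift along the tool's x, y, z in m, then the turn, a rotation vector about the tool's x, y, z in rad. In form: [[dx, dy, dz, ax, ay, az], ...]. A call has 1 to 8 rows; each row is the pose to reach, as a shift and turn from the pose commanded when the call began, along the tool's axes at that moment; what a row does not reach only later rows make up. A row lasts 1/8 s, in which the tool goes at most 62.5 mm and 10.7 degrees, less where a joint would pass 70% of its speed; a pose out of reach is approached as far as the arm can. A call with a gripper value outside its range is refused whole. OPENING is the closure, from -1 (fully open) to 1 (shut), so that 0 is half open, set as the call begins (- or left out, the last holds). The fingers move at their own pace and stop on an object; the grip force is fixed at half the most. Time passes only in rows, so rows that repeat a pose let the fingers close. It gives the time, the measured TCP pose, the force and the opening at its end, in the units of the state.
- ctrl.get_obs(): the state, without advancing time (a new reading comes with each control period).
- ctrl.snapshot(name): name is "scene" or "top" or "wrist"; returns a dict with "img" (400x640x3 uint8, blue, green, red), "fx", "fy", "cx", "cy" (pixels), "R" (3x3) and "t" (3): a world point X has camera coordinates R X + t. Camera axes: x right, y down, z forward; pixel columns grow to the right and rows downward; lengths in m; the calibration is good to about 2 mm. A picture is of the moment at which its call begins. There is no depth.
- ctrl.close_job(): hands the job in, once; it reports no verdict.
The state is a dict: "clock": time; "joint_pos": joint angles; "qvel": joint speeds; "tau": joint torques, N m; "tool_pos": TCP position; "orientation": TCP orientation; "force": force on the tool from outside, world axes, zero at the start; "moment": the same for the moment, N m; "opening": finger opening in m.
Only numpy, scipy, OpenCV 4.12 (cv2) and the standard library are available. Lean on these libraries where they do the work, as an engineer would, in place of code of your own. Each camera call takes 0.05 s, during which the arm holds its last target.

## Working session

There is one attempt and no reset: what is moved stays moved. The work goes in short steps, Python scripts to look and compute and a shell command to move; the robot and the scene stay as the last step left them, time stands still between calls to the robot, and variables do not carry over. Pictures are saved under pics/ and viewed, and the job is handed in when it is done.

```bash
mkdir -p pics; ls
python3 - <<'E'
from plant import ctrl
import cv2
print(ctrl.get_obs(), ctrl.tip_extent)
for n in("scene","top","wrist"):
    s=ctrl.snapshot(n); cv2.imwrite(f"pics/{n}0.png",s["img"]); print(n,s["fx"],s["fy"],s["cx"],s["cy"],s["R"],s["t"])
E
```

```text
pics
{'clock': 0.0, 'joint_pos': array([ 8.55469609e+01,  2.05935188e+01,  6.35220881e-01, -1.98821302e-02,
       -7.01352596e+01, -1.65075562e+01]), 'qvel': array([-0.02635408, -0.00777037, -0.12293324, -0.00532049, -0.03881894,
       -0.04163597]), 'tau': array([-2.44351533e-03, -5.82718885e+01,  2.93060392e+01,  6.99701026e+00,
        7.04320759e-03, -1.61723692e-04]), 'tool_pos': array([0.24131838, 0.62991386, 0.24261088]), 'orientation': array([ 1.79904988e+02, -8.66616443e-03, -2.09673594e+01]), 'force': array([ 0.80460806,  0.44642788, -0.17133396]), 'moment': array([0.04458443, 0.02734942, 0.04388086]), 'opening': 0.08766303512861069} 0.017
scene 412.216407503841 412.216407503841 322.8316365554951 196.8255674747429 [[-0.44608148  0.89479472  0.01880732]
 [ 0.63635806  0.33187951 -0.69635078]
 [-0.62933277 -0.298661   -0.71745514]] [ 0.27598208 -0.31838006  1.53358757]
top 514.1325790102549 514.1325790102549 316.77150955948895 202.27331493931052 [[-0.00372658 -0.99999101 -0.00202394]
 [-0.97465664  0.00408487 -0.22366884]
 [ 0.2236751   0.00113913 -0.9746631 ]] [0.01922205 0.66018931 1.16559676]
wrist 302.7982416713491 302.7982416713491 323.4074706323739 198.42940795571235 [[-0.35636697 -0.93434288  0.00244389]
 [-0.90070012  0.34422855  0.26503963]
 [-0.24847914  0.09225016 -0.96423442]] [ 0.67450218 -0.03285619  0.39056738]
```

View pics/top0.png

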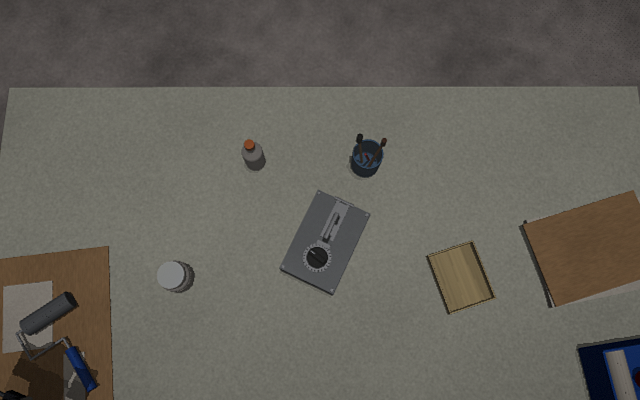

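View pics/scene0.png

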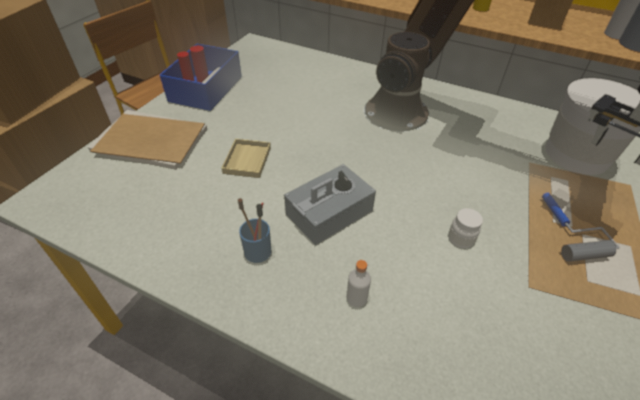

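View pics/wrist0.png

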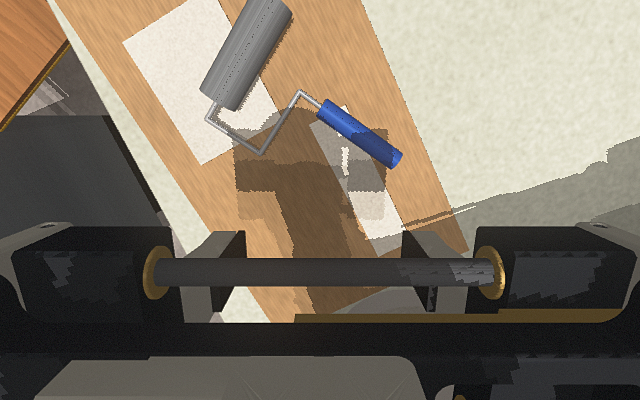

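The top view shows the box near (325,243), dial at (317,257), shackle toward (335,225), tray at (461,277), pot at (174,276), and glue and mug beyond. I'll zoom in and measure.

```bash
cat > h.py <<'E'
import numpy as np, cv2
from plant import ctrl
def back(s,u,v,z):
    R=np.array(s["R"]);t=np.array(s["t"])
    d=R.T@np.array([(u-s["cx"])/s["fx"],(v-s["cy"])/s["fy"],1]); c=-R.T@t
    return c+d*(z-c[2])/d[2]
def proj(s,X):
    p=np.array(s["R"])@np.array(X)+np.array(s["t"]); return np.array([s["fx"]*p[0]/p[2]+s["cx"],s["fy"]*p[1]/p[2]+s["cy"]])
def crop(s,name,u0,v0,w,h,k):
    cv2.imwrite("pics/"+name,cv2.resize(s["img"][v0:v0+h,u0:u0+w],None,fx=k,fy=k,interpolation=cv2.INTER_CUBIC))
E
python3 - <<'E'
from h import *
s=ctrl.snapshot("top"); crop(s,"t1.png",265,180,120,120,5)
c=[back(s,*p,0.08) for p in((319,191),(369,214),(333,294),(281,269))]
c=np.array(c);print(c.round(4)); print(np.linalg.norm(np.roll(c,-1,0)-c,axis=1), c.mean(0))
t=np.array([back(s,*p,0.025) for p in((427,257),(472,241),(494,296),(449,312))]);print(t.round(4),np.linalg.norm(np.roll(t,-1,0)-t,axis=1),t.mean(0))
E
```

```text
[[ 0.687   0.0111  0.08  ]
 [ 0.6298 -0.1081  0.08  ]
 [ 0.4417 -0.02    0.08  ]
 [ 0.4997  0.1007  0.08  ]]
[0.13219446 0.20764364 0.13388329 0.20757925] [ 0.56455036 -0.00408286  0.08      ]
[[ 0.5329 -0.253   0.025 ]
 [ 0.572  -0.366   0.025 ]
 [ 0.4382 -0.4095  0.025 ]
 [ 0.4009 -0.2988  0.025 ]] [0.11961358 0.14070935 0.11679155 0.13975108] [ 0.48601881 -0.33183008  0.025     ]
```

View pics/t1.png

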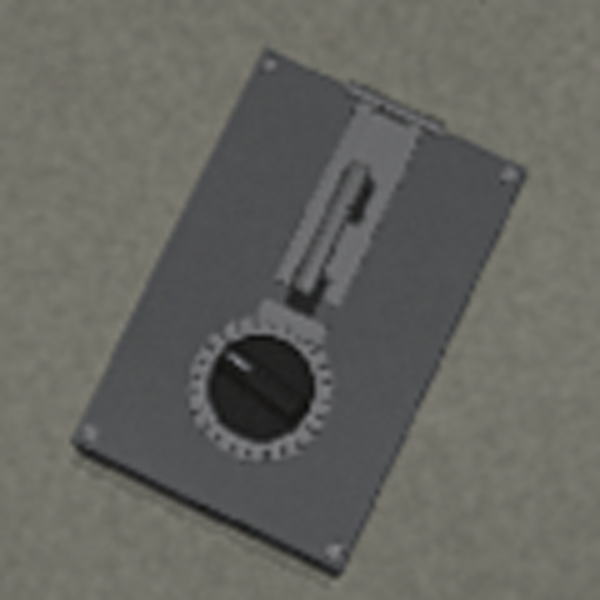

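Run:
```python
from h import *
from scipy.optimize import least_squares as ls
s=ctrl.snapshot("top")
P=lambda x,y:(265+(x+.5)/5-.5,180+(y+.5)/5-.5)
obs=[(P(265,50),(105,70,80)),(P(527,173),(105,-70,80)),(P(347,563),(-105,-70,80)),(P(80,436),(-105,70,80)),
 (P(262,388),(-45,0,84)),(P(328,226),(30,0,131))]
def w(q,p):
    c,n=np.cos(q[2]),np.sin(q[2]);return np.array([q[0]+(c*p[0]-n*p[1])/1e3,q[1]+(n*p[0]+c*p[1])/1e3,p[2]/1e3])
f=lambda q:np.concatenate([proj(s,w(q,p))-o for o,p in obs])
r=ls(f,[.56,0,-.4]);print(r.x,np.degrees(r.x[2]));print(r.fun.reshape(-1,2).round(2))
for o,p in obs: print(p, (back(s,*o,p[2]/1e3)*1e3).round(1),(w(r.x,p)*1e3).round(1))
for a,b,z in((225,350,117),(310,418,117),(238,360,117),(357,163,131),(300,290,131)): print(back(s,*P(a,b),z/1e3))
a=back(s,*P(225,350),.117)-back(s,*P(310,418),.117); print(np.degrees(np.arctan2(a[1],a[0])))
im=s["img"].copy();im=cv2.convertScaleAbs(im,alpha=2.2,beta=10);s["img"]=im;crop(s,"t2.png",295,215,60,60,10)
s=ctrl.snapshot("scene");crop(s,"s2.png",270,150,120,100,6)
```

```text
[ 0.56763134 -0.00340774 -0.44407002] -25.443337938276116
[[-0.09 -0.82]
 [ 0.5  -1.26]
 [-0.37  1.36]
 [-1.41  0.83]
 [ 0.27 -0.23]
 [ 1.08 -0.06]]
(105, 70, 80) [690.5  14.5  80. ] [692.5  14.7  80. ]
(105, -70, 80) [ 629.3 -110.4   80. ] [ 632.4 -111.7   80. ]
(-105, -70, 80) [445.8 -22.4  80. ] [442.7 -21.5  80. ]
(-105, 70, 80) [504.8 101.7  80. ] [502.9 104.9  80. ]
(-45, 0, 84) [526.5  16.6  84. ] [527.   15.9  84. ]
(30, 0, 131) [594.6 -13.8 131. ] [594.7 -16.3 131. ]
[0.53992154 0.03332654 0.117     ]
[ 0.5087938  -0.00518863  0.117     ]
[0.53531956 0.02740569 0.117     ]
[ 0.62385401 -0.02740372  0.131     ]
[ 0.56520627 -0.00087828  0.131     ]
51.055056363469106
```

View pics/t2.png

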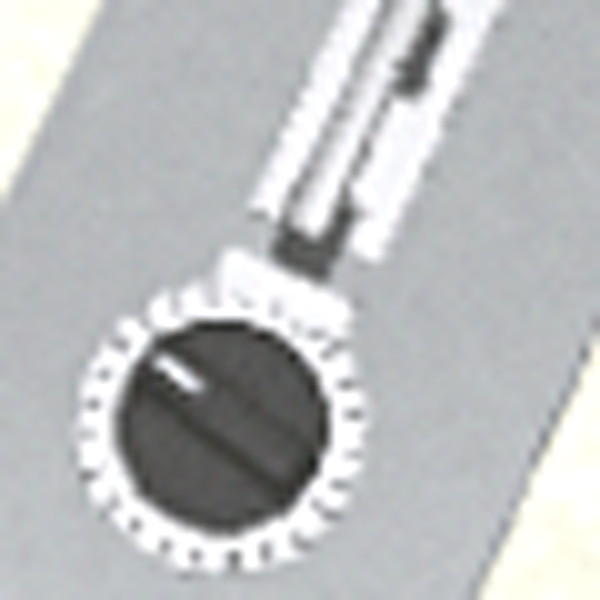

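View pics/s2.png

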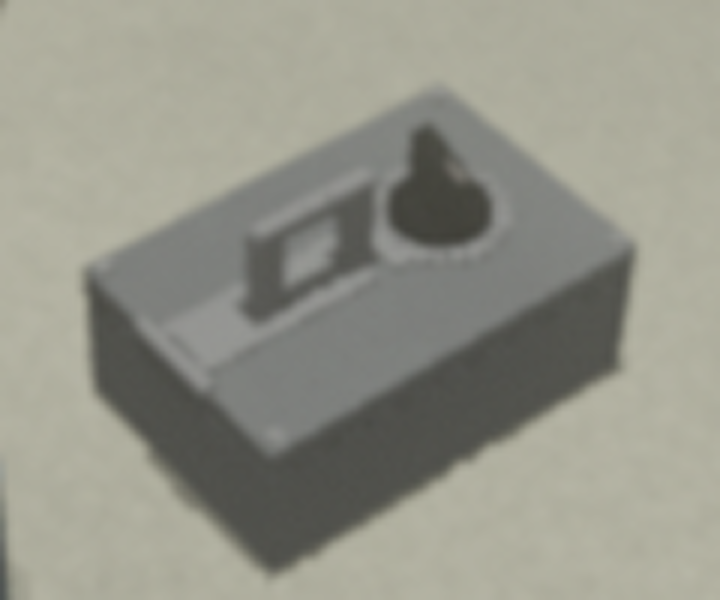

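```bash
cat >> h.py <<'E'
from scipy.spatial.transform import Rotation as Ro
def go(x,y,z,yaw,base=None):
    o=ctrl.get_obs()
    R0=Ro.from_euler("xyz",o["orientation"],degrees=True); p0=o["tool_pos"]
    R1=Ro.from_euler("xyz",[180,0,yaw],degrees=True)
    print("t",round(o["clock"],2),"pos",p0.round(4),"ori",o["orientation"].round(2),"F",o["force"].round(2),"M",o["moment"].round(3),"op",round(o["opening"],4))
    print("shift",R0.inv().apply(np.array([x,y,z])-p0).round(4),"rot",(R0.inv()*R1).as_rotvec().round(4))
E
python3 - <<'E'
from h import *
go(.527,.016,.25,52)
s=ctrl.snapshot("top")
print(back(s,174,274,.085),back(s,367,155,.09))
E
```

```text
t 0.3 pos [0.2414 0.6302 0.2432] ori [ 1.7996e+02 -1.0000e-02 -2.0960e+01] F [-0.21 -0.21 -0.55] M [-0.052 -0.076  0.071] op 0.0872
shift [ 0.4864  0.4714 -0.0064] rot [ 6.0000e-04  3.0000e-04 -1.2734e+00]
[0.4886264  0.34836584 0.085     ] [ 0.77426966 -0.10605788  0.09      ]
```

```bash
python3 -m handwheel '[[0.03,0.03,-0.005,0,0,-0.1],[0.486,0.471,-0.006,0,0,-1.273],[0.486,0.471,-0.006,0,0,-1.273],[0.486,0.471,-0.006,0,0,-1.273],[0.486,0.471,-0.006,0,0,-1.273],[0.486,0.471,-0.006,0,0,-1.273],[0.486,0.471,-0.006,0,0,-1.273],[0.486,0.471,-0.006,0,0,-1.273]]' 0.45; python3 -c "
from h import *
go(.527,.016,.25,52)"
```

```text
clock: 1.35
tool_pos: [0.4403, 0.2026, 0.2497]
orientation: [180.0, -0.1, 52.2]
force: [1.5, 1.3, 0.7]
opening: 0.0245
t 1.35 pos [0.4403 0.2026 0.2497] ori [ 1.7999e+02 -7.0000e-02  5.2250e+01] F [1.52 1.29 0.7 ] M [ 0.014 -0.266  0.063] op 0.0245
shift [-0.0945  0.1828 -0.0004] rot [ 0.0002 -0.0012  0.0043]
```

```bash
python3 -m handwheel '[[-0.028,0.053,0,0,0,0],[-0.055,0.107,0,0,0,0],[-0.08,0.155,0,0,0,0],[-0.094,0.183,0,0,0,0],[-0.094,0.183,0,0,0,0]]' ; python3 -c "
from h import *
go(.527,.016,.25,52)
s=ctrl.snapshot('wrist');cv2.imwrite('pics/w2.png',s['img'])
for p in((.527,.016,.117),(.527,.016,.084),(.5947,-.0163,.131)):print(proj(s,p))
"
```

```text
clock: 1.98
tool_pos: [0.5265, 0.0155, 0.249]
orientation: [-180.0, 0.0, 51.8]
force: [-0.3, -0.7, -0.3]
opening: 0.0241
t 1.98 pos [0.5265 0.0155 0.249 ] ori [-1.7999e+02  3.0000e-02  5.1790e+01] F [-0.32 -0.66 -0.35] M [-0.078 -0.019  0.005] op 0.0241
shift [ 0.0007  0.     -0.001 ] rot [-0.0001  0.0005 -0.0036]
[323.9646452  194.10943011]
[323.88976954 186.05268472]
[407.89285939 179.99302702]
```

View pics/w2.png

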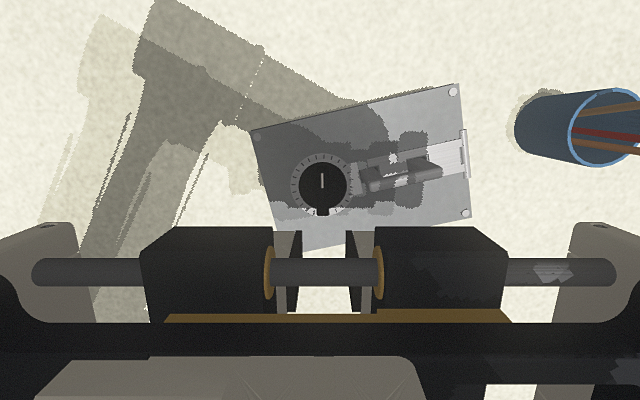

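```bash
python3 -c "
from h import *
s=ctrl.snapshot('wrist');s['img']=cv2.convertScaleAbs(s['img'],alpha=1.6,beta=20);crop(s,'w3.png',240,80,240,160,3)
for p in((.527,.016,.106),):
  print(proj(s,p))
"
```

```text
[324.8951463  191.78981228]
```

View pics/w3.png

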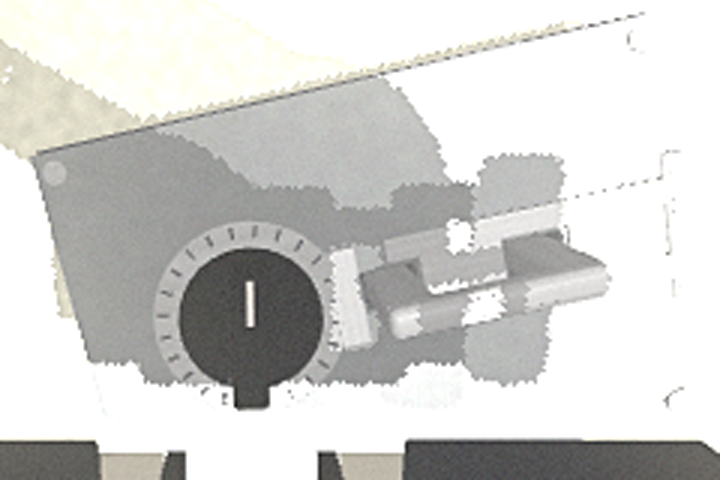

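```bash
python3 -c "
from h import *
s=ctrl.snapshot('wrist')
P=lambda x,y:(240+(x+.5)/3-.5,80+(y+.5)/3-.5)
a=back(s,*P(250,282),.117);b=back(s,*P(250,327),.117);c=back(s,*P(251,408),.117);f=back(s,*P(251,317),.084)
print(a,b,c,f)
for q in (b,c):print(np.degrees(np.arctan2(*(a-q)[1::-1])),np.linalg.norm(a-q))
e=[back(s,*P(*p),.131) for p in((395,320),(608,275))];print(e)
go(.527,.016,.107,52)
"
```

```text
[0.53761264 0.03350251 0.117     ] [0.52891938 0.02238385 0.117     ] [0.51291167 0.00139555 0.117     ] [0.52643927 0.01869491 0.084     ]
51.9795072434983 0.014113735577249332
52.42769995333692 0.040509196742624765
[array([0.56575358, 0.00057287, 0.131     ]), array([ 0.62199734, -0.02645358,  0.131     ])]
t 2.12 pos [0.5259 0.0177 0.2493] ori [-179.99   -0.     51.97] F [ 0.25  0.33 -0.6 ] M [-0.109 -0.038 -0.006] op 0.0238
shift [-0.0006  0.0019  0.1423] rot [-0.0001 -0.0001 -0.0004]
```

```bash
python3 -m handwheel '[[0,0,0.04,0,0,0],[0,0,0.085,0,0,0],[0,0,0.115,0,0,0],[0,0,0.13,0,0,0],[0,0,0.138,0,0,0],[0,0,0.143,0,0,0],[0,0,0.143,0,0,0]]' ; python3 -c "
from h import *
go(.526,.017,.106,52)
s=ctrl.snapshot('wrist');s['img']=cv2.convertScaleAbs(s['img'],alpha=1.6,beta=20);crop(s,'w4.png',200,100,240,180,3)
"
```

```text
clock: 3.0
tool_pos: [0.5264, 0.0176, 0.1068]
orientation: [180.0, -0.0, 52.0]
force: [-0.4, -0.2, -0.1]
opening: 0.024
t 3.0 pos [0.5264 0.0176 0.1068] ori [ 1.7997e+02 -4.0000e-02  5.1990e+01] F [-0.45 -0.21 -0.06] M [-0.103 -0.101  0.019] op 0.024
shift [-0.0007  0.      0.0008] rot [ 0.0005 -0.0007 -0.0002]
```

View pics/w4.png

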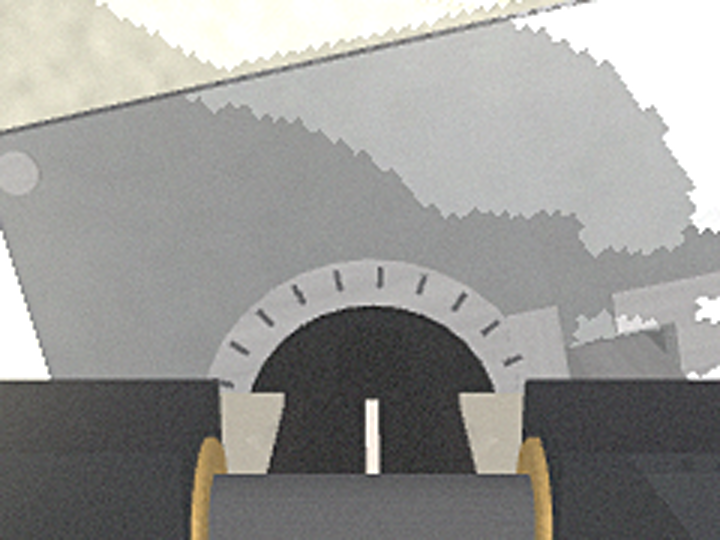

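The bar, with its line at (372,435) in the crop, sits midway between the pads at 277 and 465. Closing.

```bash
python3 -m handwheel '[[0,0,0,0,0,0],[0,0,0,0,0,0],[0,0,0,0,0,0]]' 1; python3 -c "
from h import *
go(.526,.017,.106,52)"
```

```text
clock: 3.42
tool_pos: [0.5265, 0.0173, 0.1067]
orientation: [180.0, -0.0, 52.0]
force: [0.4, -1.2, 3.0]
opening: 0.0118
t 3.42 pos [0.5265 0.0173 0.1067] ori [ 1.7996e+02 -4.0000e-02  5.1990e+01] F [ 0.45 -1.24  2.98] M [-0.637 -0.276 -0.022] op 0.0118
shift [-0.0006 -0.0002  0.0007] rot [ 0.0008 -0.0006 -0.0002]
```

```bash
python3 -m handwheel '[[0,0,0,0,0,0.05],[0,0,0,0,0,0.1],[0,0,0,0,0,0.15],[0,0,0,0,0,0.2],[0,0,0,0,0,0.24],[0,0,0,0,0,0.27],[0,0,0,0,0,0.28],[0,0,0,0,0,0.28]]'
cat > m.py <<'E'
from h import *
o=ctrl.get_obs();y=o["orientation"][2]
print("yaw",round(y,2),"dial~",round(np.radians(64.56-y),3),"M",o["moment"].round(3),"F",o["force"].round(1),"z",o["tool_pos"].round(4),"tau6",o["tau"][5].round(3),"t",round(o["clock"],2),"op",round(o["opening"],4))
E
python3 m.py
```

```text
clock: 4.42
tool_pos: [0.5267, 0.0172, 0.1067]
orientation: [180.0, -0.0, 36.0]
force: [2.8, -4.7, 5.4]
opening: 0.0122
yaw 35.96 dial~ 0.499 M [-1.843 -1.048  0.132] F [ 2.8 -4.7  5.4] z [0.5267 0.0172 0.1067] tau6 -0.155 t 4.42 op 0.0122
```

```bash
python3 -m handwheel '[[0,0,0,0,0,0.03],[0,0,0,0,0,0.06],[0,0,0,0,0,0.08],[0,0,0,0,0,0.08]]'; python3 m.py
```

```text
clock: 4.92
tool_pos: [0.5267, 0.0171, 0.1067]
orientation: [179.9, -0.0, 31.4]
force: [3.2, -5.1, 4.4]
opening: 0.012
yaw 31.38 dial~ 0.579 M [-1.992 -1.113  0.071] F [ 3.2 -5.1  4.4] z [0.5267 0.0171 0.1067] tau6 -0.183 t 4.92 op 0.012
```

```bash
python3 -m handwheel '[[0,0,0,0,0,0.02],[0,0,0,0,0,0.04]]'|grep force; python3 m.py;  python3 -m handwheel '[[0,0,0,0,0,0.015],[0,0,0,0,0,0.03]]'|grep force; python3 m.py
```

```text
force: [2.2, -5.2, 3.6]
yaw 29.07 dial~ 0.619 M [-2.075 -1.193  0.092] F [ 2.2 -5.2  3.6] z [0.5267 0.0171 0.1067] tau6 0.138 t 5.17 op 0.0121
force: [3.0, -5.4, 3.9]
yaw 27.35 dial~ 0.649 M [-2.15  -1.233  0.115] F [ 3.  -5.4  3.9] z [0.5267 0.0171 0.1067] tau6 0.1 t 5.42 op 0.0116
```

```bash
cat >> m.py <<'E'
import sys
sys.exit(abs(o["moment"][2])>0.24)
E
H="python3 -m handwheel"
python3 -m handwheel '[[0,0,0,0,0,0.01],[0,0,0,0,0,0.02]]'>/dev/null; python3 m.py && python3 -m handwheel '[[0,0,0,0,0,0.01],[0,0,0,0,0,0.02]]' >/dev/null; python3 m.py && python3 -m handwheel '[[0,0,0,0,0,0.01],[0,0,0,0,0,0.02]]' >/dev/null ; python3 m.py && python3 -m handwheel '[[0,0,0,0,0,0.01],[0,0,0,0,0,0.02]]' >/dev/null; python3 m.py && python3 -m handwheel '[[0,0,0,0,0,0.01],[0,0,0,0,0,0.02]]' >/dev/null; python3 m.py
python3 -c "
from h import *
s=ctrl.snapshot('wrist');s['img']=cv2.convertScaleAbs(s['img'],alpha=1.6,beta=20);crop(s,'w5.png',300,100,240,180,3)
"
```

```text
yaw 26.21 dial~ 0.669 M [-2.135 -1.252  0.059] F [ 3.5 -5.6  3.5] z [0.5267 0.0171 0.1067] tau6 0.059 t 5.67 op 0.0117
yaw 26.21 dial~ 0.669 M [-2.135 -1.252  0.059] F [ 3.5 -5.6  3.5] z [0.5267 0.0171 0.1067] tau6 0.059 t 5.67 op 0.0117
yaw 26.21 dial~ 0.669 M [-2.135 -1.252  0.059] F [ 3.5 -5.6  3.5] z [0.5267 0.0171 0.1067] tau6 0.059 t 5.67 op 0.0117
yaw 26.21 dial~ 0.669 M [-2.135 -1.252  0.059] F [ 3.5 -5.6  3.5] z [0.5267 0.0171 0.1067] tau6 0.059 t 5.67 op 0.0117
yaw 26.21 dial~ 0.669 M [-2.135 -1.252  0.059] F [ 3.5 -5.6  3.5] z [0.5267 0.0171 0.1067] tau6 0.059 t 5.67 op 0.0117False
False
False
False
False
```

View pics/w5.png

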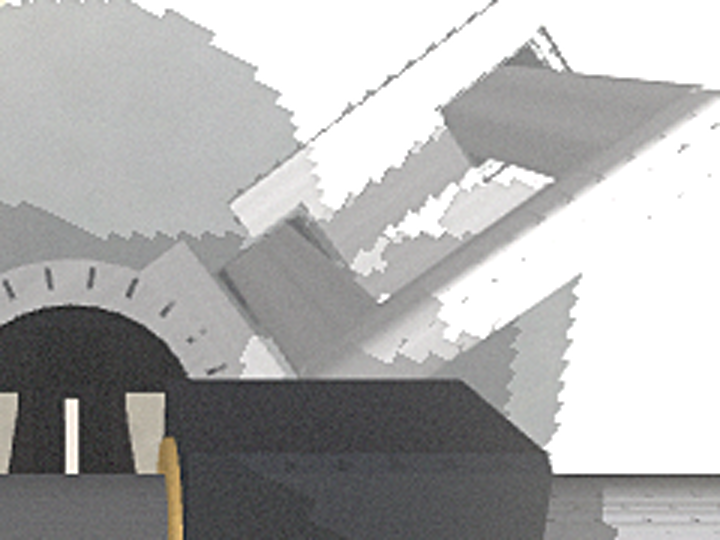

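```bash
sed -i 's/sys.exit(\(.*\))$/sys.exit(int(\1))/' m.py; tail -1 m.py
python3 -m handwheel '[[0,0,0,0,0,0.01],[0,0,0,0,0,0.02]]'>/dev/null; python3 m.py && python3 -m handwheel '[[0,0,0,0,0,0.01],[0,0,0,0,0,0.02]]' >/dev/null&& python3 m.py && python3 -m handwheel '[[0,0,0,0,0,0.01],[0,0,0,0,0,0.02]]' >/dev/null && python3 m.py && python3 -m handwheel '[[0,0,0,0,0,0.01],[0,0,0,0,0,0.02]]' >/dev/null&& python3 m.py && python3 -m handwheel '[[0,0,0,0,0,0.01],[0,0,0,0,0,0.02]]' >/dev/null&& python3 m.py
```

```text
sys.exit(int(abs(o["moment"][2])>0.24))
yaw 25.06 dial~ 0.689 M [-2.154e+00 -1.230e+00  1.000e-03] F [ 2.5 -5.4  4.4] z [0.5268 0.0171 0.1067] tau6 0.1 t 5.97 op 0.0116
yaw 23.92 dial~ 0.709 M [-2.177 -1.237  0.014] F [ 4.5 -5.8  3.4] z [0.5268 0.0171 0.1067] tau6 0.122 t 6.22 op 0.0117
yaw 22.77 dial~ 0.729 M [-2.262 -1.305  0.075] F [ 3.9 -5.1  3.9] z [0.5268 0.017  0.1067] tau6 0.066 t 6.47 op 0.012
yaw 21.63 dial~ 0.749 M [-2.298 -1.283  0.075] F [ 4.4 -6.2  2.7] z [0.5268 0.017  0.1067] tau6 0.075 t 6.72 op 0.0118
yaw 20.48 dial~ 0.769 M [-2.287 -1.334  0.036] F [ 2.9 -5.9  3.4] z [0.5268 0.017  0.1067] tau6 0.075 t 6.97 op 0.0122
```

```bash
python3 -m handwheel '[[0,0,0,0,0,0.01],[0,0,0,0,0,0.02]]'>/dev/null; python3 m.py && python3 -m handwheel '[[0,0,0,0,0,0.01],[0,0,0,0,0,0.02]]' >/dev/null&& python3 m.py && python3 -m handwheel '[[0,0,0,0,0,0.01],[0,0,0,0,0,0.02]]' >/dev/null && python3 m.py && python3 -m handwheel '[[0,0,0,0,0,0.01],[0,0,0,0,0,0.02]]' >/dev/null&& python3 m.py && python3 -m handwheel '[[0,0,0,0,0,0.01],[0,0,0,0,0,0.02]]' >/dev/null&& python3 m.py&& python3 -m handwheel '[[0,0,0,0,0,0.01],[0,0,0,0,0,0.02]]' >/dev/null&& python3 m.py
python3 -c "
from h import *
s=ctrl.snapshot('wrist');s['img']=cv2.convertScaleAbs(s['img'],alpha=1.3,beta=0);crop(s,'w6.png',300,100,240,180,3)
"
```

```text
yaw 19.34 dial~ 0.789 M [-2.361 -1.327  0.092] F [ 2.9 -5.7  3.6] z [0.5268 0.017  0.1067] tau6 0.075 t 7.22 op 0.0117
yaw 18.19 dial~ 0.809 M [-2.418 -1.333  0.064] F [ 3.6 -6.3  3.1] z [0.5268 0.017  0.1067] tau6 0.056 t 7.47 op 0.0117
yaw 17.05 dial~ 0.829 M [-2.42  -1.348  0.029] F [ 3.9 -7.2  3.8] z [0.5268 0.0169 0.1067] tau6 0.055 t 7.72 op 0.0117
yaw 15.9 dial~ 0.849 M [-2.454 -1.364  0.046] F [ 2.7 -7.   4.1] z [0.5268 0.0169 0.1067] tau6 0.056 t 7.97 op 0.012
yaw 14.76 dial~ 0.869 M [-2.442 -1.385  0.148] F [ 3.6 -6.5  2.8] z [0.5268 0.0169 0.1067] tau6 0.02 t 8.22 op 0.0121
yaw 13.61 dial~ 0.889 M [-2.521 -1.363  0.132] F [ 4.  -7.   2.8] z [0.5268 0.0169 0.1067] tau6 -0.024 t 8.47 op 0.0114
```

View pics/w6.png

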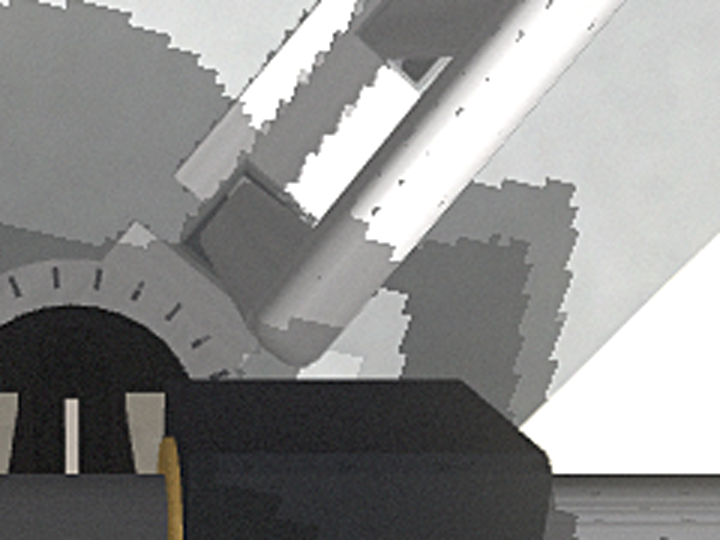

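```bash
python3 -c "
from h import *
s=ctrl.snapshot('wrist')
c,n=np.cos(-.444),np.sin(-.444)
for z in(.131,.139):
  X=[.567+c*-.003,-.0034+n*-.003,z]; p=proj(s,X);print(z,(p-[300,100])*3)
"
python3 -m handwheel '[[0,0,0,0,0,0.01],[0,0,0,0,0,0.02]]'>/dev/null; python3 m.py && python3 -m handwheel '[[0,0,0,0,0,0.01],[0,0,0,0,0,0.02]]' >/dev/null&& python3 m.py && python3 -m handwheel '[[0,0,0,0,0,0.01],[0,0,0,0,0,0.02]]' >/dev/null && python3 m.py && python3 -m handwheel '[[0,0,0,0,0,0.01],[0,0,0,0,0,0.02]]' >/dev/null&& python3 m.py && python3 -m handwheel '[[0,0,0,0,0,0.01],[0,0,0,0,0,0.02]]' >/dev/null&& python3 m.py&& python3 -m handwheel '[[0,0,0,0,0,0.01],[0,0,0,0,0,0.02]]' >/dev/null&& python3 m.py
```

```text
0.131 [277.53397559 347.12556741]
0.139 [291.52728889 367.28031762]
yaw 12.47 dial~ 0.909 M [-2.498 -1.454  0.119] F [ 3.7 -5.9  2.7] z [0.5268 0.0169 0.1067] tau6 0.023 t 8.82 op 0.0115
yaw 11.33 dial~ 0.929 M [-2.573 -1.53   0.135] F [ 3.9 -7.1  4.5] z [0.5268 0.0169 0.1067] tau6 -0.037 t 9.07 op 0.012
yaw 10.19 dial~ 0.949 M [-2.619 -1.504  0.272] F [ 2.9 -7.9  2.6] z [0.5269 0.0169 0.1067] tau6 -0.15 t 9.32 op 0.0116
```

```bash
python3 -c "
from h import *
s=ctrl.snapshot('wrist');s['img']=cv2.convertScaleAbs(s['img'],alpha=1.0,beta=0);crop(s,'w7.png',300,50,240,200,3)
c,n=np.cos(-.444),np.sin(-.444)
for b in(-3,63):
 for z in(.131,.139):
  X=[.567+c*b/1e3,-.0034+n*b/1e3,z]; p=proj(s,X);print(b,z,(p-[300,50])*3)
s=ctrl.snapshot('scene');crop(s,'s7.png',270,150,120,100,6)
"; python3 m.py
```

```text
-3 0.131 [263.53458341 485.88296006]
-3 0.139 [276.64388147 505.35235357]
63 0.131 [611.31511632  58.2692812 ]
63 0.139 [652.88636181  47.72580787]
yaw 10.19 dial~ 0.949 M [-2.6   -1.526  0.317] F [ 4.2 -7.   3.4] z [0.5268 0.0169 0.1067] tau6 -0.365 t 9.43 op 0.0121
```

View pics/w7.png

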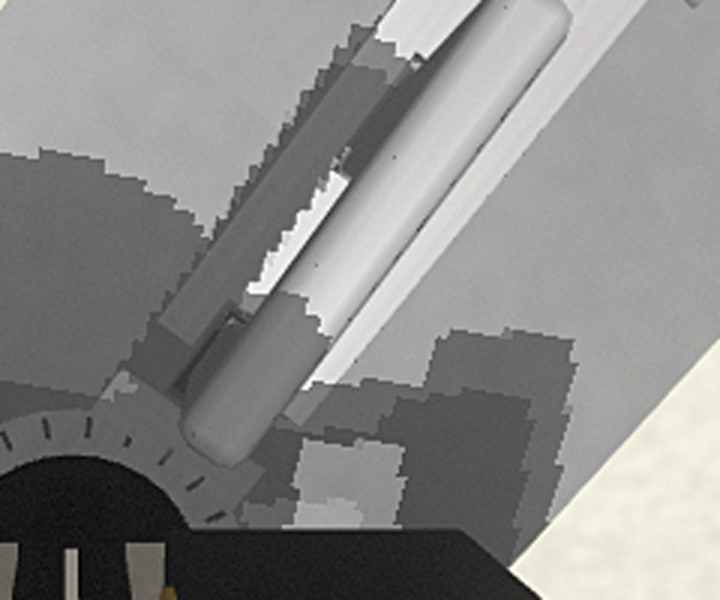

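View pics/s7.png

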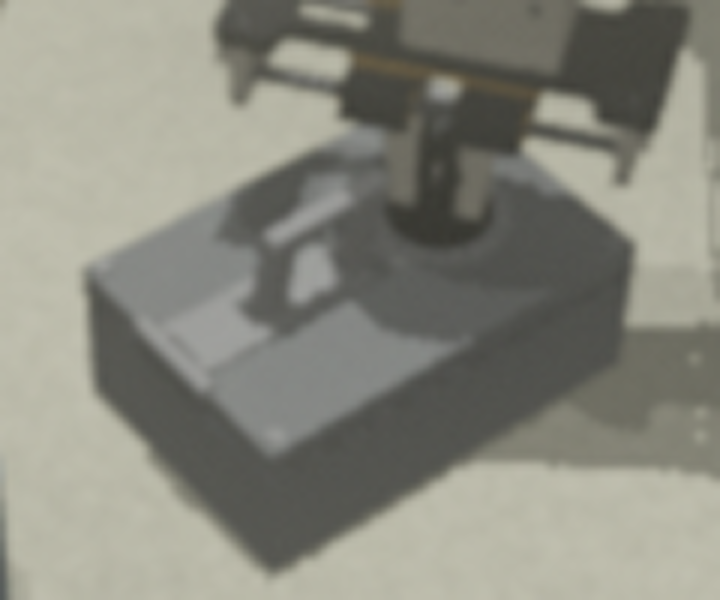

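```bash
cat > ov.py <<'E'
from h import *
import sys
def W(p): 
    c,n=np.cos(-.444),np.sin(-.444); return [.567+(c*p[0]-n*p[1])/1e3,-.0034+(n*p[0]+c*p[1])/1e3,p[2]/1e3]
def wire(im,s,off,k,dz,col):
    def L(a,b):
        A=(proj(s,W(a))-off+.5)*k-.5;B=(proj(s,W(b))-off+.5)*k-.5
        cv2.line(im,tuple(int(v) for v in A),tuple(int(v) for v in B),col,1)
    for z in(131+dz,119+dz):
        r=[(-3,-5,z),(63,-5,z),(63,5,z),(-3,5,z)]
        for i in range(4):L(r[i],r[(i+1)%4])
    for x in(-3,13,47,63):
        for y in(-5,5):L((x,y,131+dz),(x,y,80))
    r=[(-105,-70,80),(105,-70,80),(105,70,80),(-105,70,80)]
    for i in range(4):L(r[i],r[(i+1)%4])
for cam,(u,v,w,h,k) in dict(wrist=(300,50,240,180,3),scene=(280,160,110,80,7)).items():
    s=ctrl.snapshot(cam)
    im=cv2.resize(s["img"][v:v+h,u:u+w],None,fx=k,fy=k,interpolation=cv2.INTER_CUBIC)
    wire(im,s,np.array([u,v]),k,0,(0,0,255));wire(im,s,np.array([u,v]),k,8,(0,255,0))
    cv2.imwrite(f"pics/ov_{cam}_{sys.argv[1]}.png",im)
    R=np.array(s["R"]);print(cam,-R.T@np.array(s["t"]))
E
python3 ov.py a; python3 m.py
```

```text
wrist [0.59671519 0.0305241  0.24771371]
scene [1.29085113 0.3167393  0.8733856 ]
yaw 10.21 dial~ 0.949 M [-2.583 -1.494  0.262] F [ 4.2 -7.4  4.2] z [0.5269 0.0169 0.1067] tau6 -0.262 t 9.53 op 0.0118
```

View pics/ov_wrist_a.png

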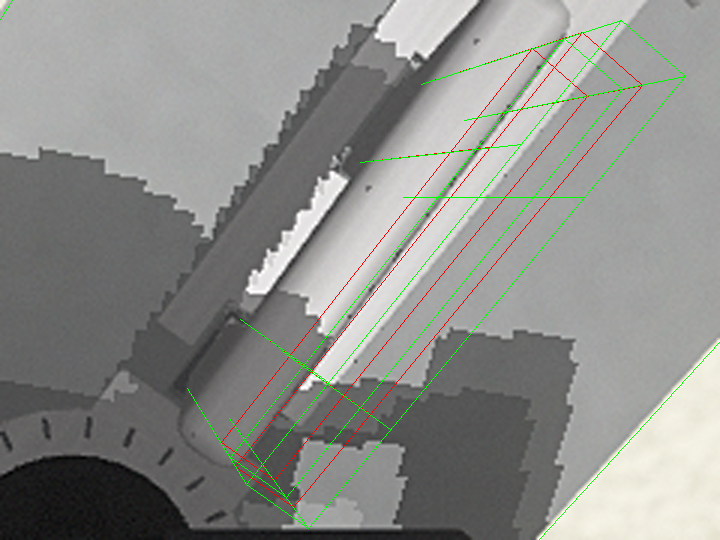

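View pics/ov_scene_a.png

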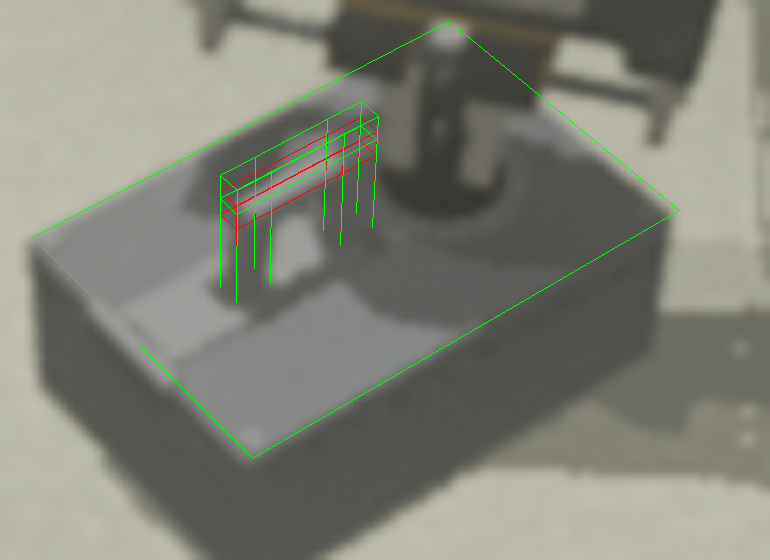

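```bash
python3 -c "
from h import *
s=ctrl.snapshot('top');s['img']=cv2.convertScaleAbs(s['img'],alpha=1.8,beta=10);crop(s,'t8.png',285,185,90,90,7)
s=ctrl.snapshot('scene');s['img']=cv2.convertScaleAbs(s['img'],alpha=1.8,beta=10);crop(s,'s8.png',295,165,70,55,11)
"; python3 m.py
```

```text
yaw 10.21 dial~ 0.949 M [-2.598 -1.513  0.286] F [ 3.1 -7.6  3.3] z [0.5268 0.0169 0.1067] tau6 -0.253 t 9.62 op 0.0121
```

View pics/t8.png

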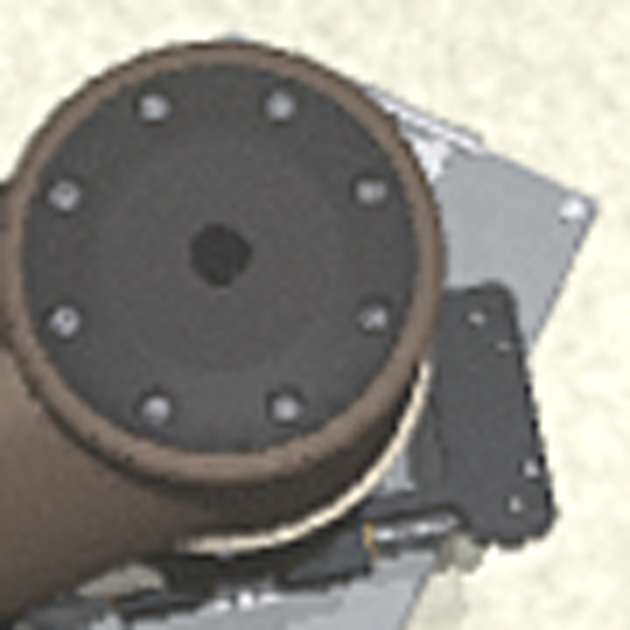

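View pics/s8.png

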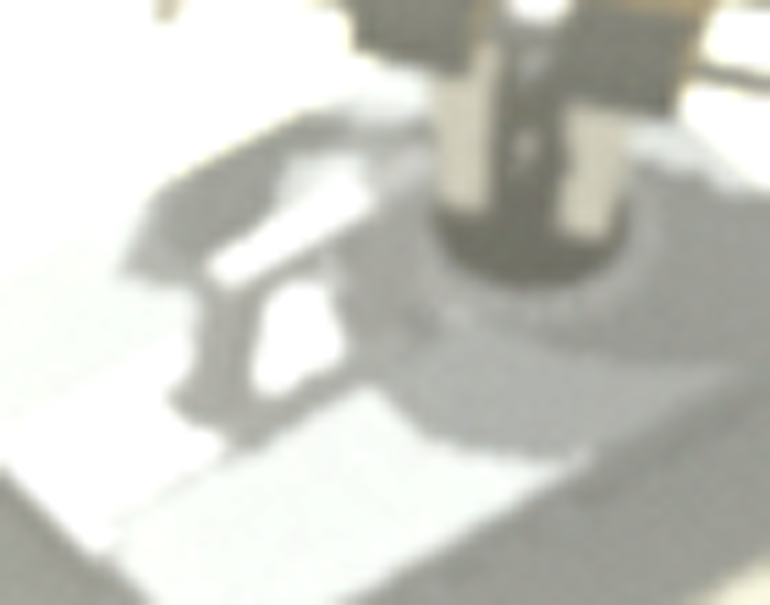

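```bash
cat > tri.py <<'E'
from h import *
def tri(obs):
    A=[];b=[]
    for s,u,v in obs:
        R=np.array(s["R"]);t=np.array(s["t"]);c=-R.T@t
        d=R.T@np.array([(u-s["cx"])/s["fx"],(v-s["cy"])/s["fy"],1]);d/=np.linalg.norm(d)
        P=np.eye(3)-np.outer(d,d);A.append(P);b.append(P@c)
    A=np.vstack(A);b=np.hstack(b);x=np.linalg.lstsq(A,b,rcond=None)[0];return x,np.linalg.norm(A@x-b)
def tobox(X):
    c,n=np.cos(-.444),np.sin(-.444);d=X-np.array([.567,-.0034,0]);return np.array([c*d[0]+n*d[1],-n*d[0]+c*d[1],d[2]])*1e3
E
python3 -c "
from tri import *
w=ctrl.snapshot('wrist');s=ctrl.snapshot('scene')
for o in([(w,476.7,52),(s,315,189.5)],[(w,370.7,195),(s,334,180)]):
  x,e=tri(o);print(x,e,tobox(x))
P=lambda a,b:(300+a/3,50+b/3)
for p in((237,313),(180,385)):print('hole',tobox(back(w,*P(*p),.08)))
s['img']=cv2.convertScaleAbs(s['img'],alpha=4,beta=-40);crop(s,'s9.png',295,165,70,55,11)
"; python3 m.py
```

```text
[ 0.6273797  -0.01967589  0.13259034] 0.0016232999478726997 [ 61.51671122  11.23861565 132.59033791]
[0.56967049 0.00577057 0.12940005] 0.0002692490483198051 [ -1.52770668   9.42851852 129.4000502 ]
hole [13.51691609  6.07062643 80.        ]
hole [-3.32144713  6.35842716 80.        ]
yaw 10.21 dial~ 0.949 M [-2.557 -1.528  0.268] F [ 4.1 -7.6  2.5] z [0.5269 0.0169 0.1067] tau6 -0.253 t 9.72 op 0.0119
```

View pics/s9.png

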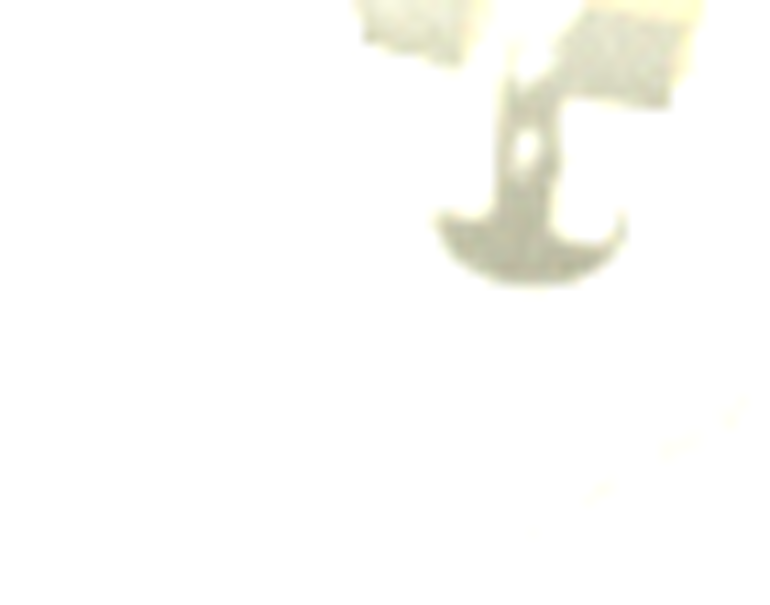

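The dial is blocked at about 0.95 rad with 0.27 N m. The shackle has popped up and looks loose, leaning toward box +y. I'll release the dial, rise and look again.

```bash
python3 -m handwheel '[[0,0,0,0,0,-0.005],[0,0,0,0,0,-0.005],[0,0,0,0,0,-0.005]]' 0.45; python3 m.py; python3 -m handwheel '[[0,0,-0.01,0,0,-0.005],[0,0,-0.03,0,0,-0.005],[0,0,-0.07,0,0,-0.005],[0,0,-0.12,0,0,-0.005],[0,0,-0.143,0,0,-0.005],[0,0,-0.143,0,0,-0.005]]'; python3 ov.py b; python3 -c "
from h import *
s=ctrl.snapshot('wrist');cv2.imwrite('pics/w10.png',s['img'])"
```

```text
clock: 10.1
tool_pos: [0.5257, 0.0176, 0.106]
orientation: [-180.0, 0.0, 10.4]
force: [-0.1, -0.0, 1.1]
opening: 0.0241
yaw 10.44 dial~ 0.945 M [-0.031  0.042 -0.027] F [-0.1 -0.   1.1] z [0.5257 0.0176 0.106 ] tau6 0.004 t 10.1 op 0.0241
clock: 10.85
tool_pos: [0.5271, 0.0178, 0.2521]
orientation: [-180.0, -0.3, 10.8]
force: [-0.0, 0.3, -0.2]
opening: 0.0243
wrist [0.59632908 0.03174573 0.39340218]
scene [1.29085113 0.3167393  0.8733856 ]
```

View pics/w10.png

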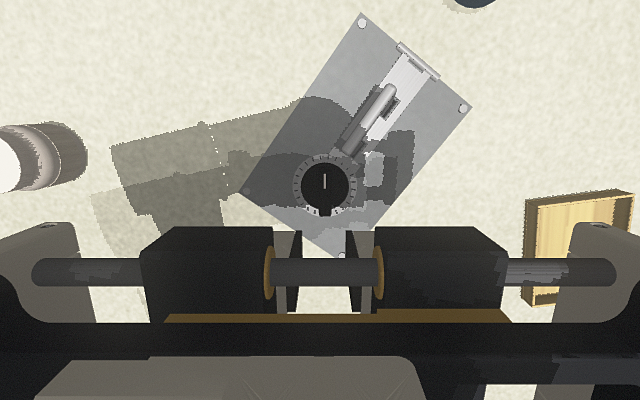

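View pics/ov_wrist_b.png

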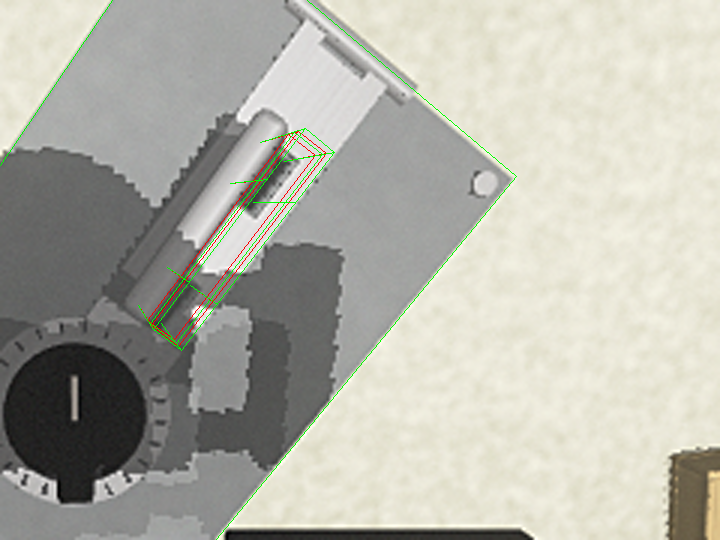

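View pics/ov_scene_b.png

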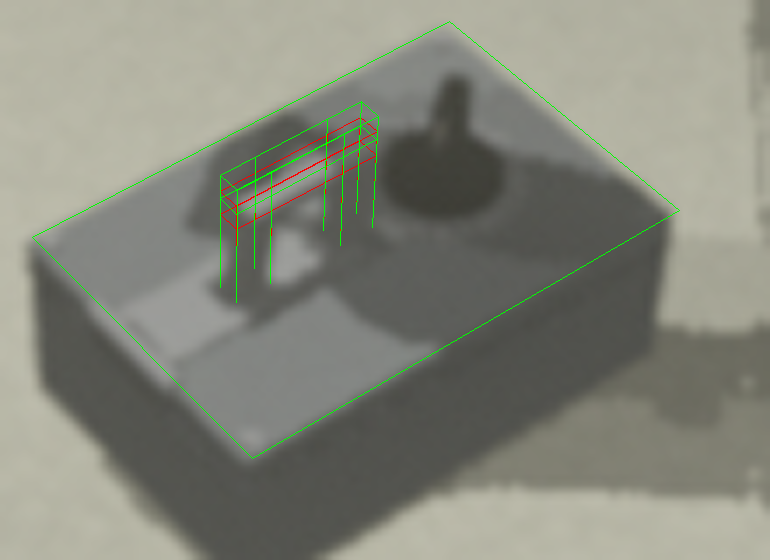

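```bash
python3 -c "
from h import *
go(.594,-.0163,.25,-25.4)"
```

```text
t 11.0 pos [0.5255 0.0173 0.2487] ori [-1.7999e+02  6.0000e-02  1.0720e+01] F [ 0.12  0.69 -0.19] M [-0.021 -0.027 -0.002] op 0.0239
shift [ 0.061   0.0458 -0.0014] rot [2.000e-04 1.000e-03 6.305e-01]
```

```bash
python3 -m handwheel '[[0.02,0.015,0,0,0,0.18],[0.04,0.03,0,0,0,0.36],[0.055,0.042,0,0,0,0.53],[0.061,0.046,0,0,0,0.63],[0.061,0.046,0,0,0,0.63],[0.061,0.046,0,0,0,0.63]]' -0.36; python3 ov.py c; python3 -c "
from h import *
go(.594,-.0163,.131,-25.4)
s=ctrl.snapshot('wrist');cv2.imwrite('pics/w11.png',s['img'])"
```

```text
clock: 11.75
tool_pos: [0.594, -0.0164, 0.2485]
orientation: [180.0, 0.1, -25.2]
force: [-0.7, -0.4, -0.9]
opening: 0.0592
wrist [ 0.65858866 -0.04592413  0.3893874 ]
scene [1.29085113 0.3167393  0.8733856 ]
t 11.85 pos [ 0.5942 -0.0163  0.2491] ori [ 1.7999e+02  2.0000e-02 -2.5270e+01] F [ 0.39 -0.18 -0.18] M [-0.013  0.055 -0.027] op 0.0595
shift [-1.000e-04  1.000e-04  1.181e-01] rot [0.0002 0.0003 0.0023]
```

View pics/w11.png

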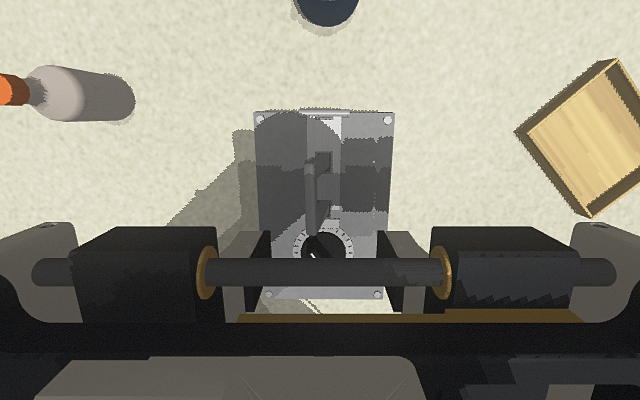

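```bash
python3 -m handwheel '[[0,0,0.03,0,0,0],[0,0,0.07,0,0,0],[0,0,0.098,0,0,0],[0,0,0.112,0,0,0],[0,0,0.118,0,0,0],[0,0,0.118,0,0,0]]'; python3 -c "
from h import *
go(.594,-.0163,.131,-25.4)
s=ctrl.snapshot('wrist');crop(s,'w12.png',200,80,240,180,3)"
```

```text
clock: 12.65
tool_pos: [0.595, -0.0164, 0.1318]
orientation: [-180.0, -0.0, -25.4]
force: [-0.3, 0.1, -0.0]
opening: 0.0598
t 12.65 pos [ 0.595  -0.0164  0.1318] ori [-1.7998e+02 -4.0000e-02 -2.5350e+01] F [-0.31  0.14 -0.02] M [-0.025  0.014 -0.058] op 0.0598
shift [-0.0009  0.0004  0.0008] rot [-0.0004 -0.0007  0.0009]
```

View pics/w12.png

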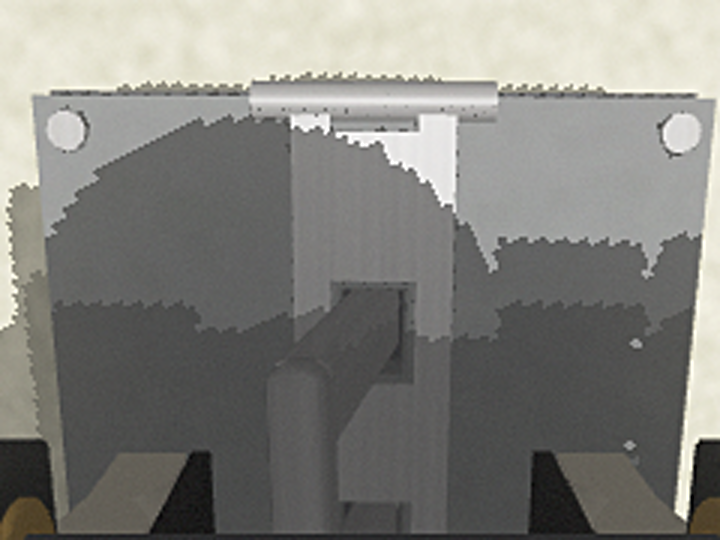

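The bow (270–335 in the crop) leans toward the left finger inside its loose holes. The jaws are centred on the box midline, so closing them should right it.

```bash
python3 -m handwheel '[[0,0,0,0,0,0],[0,0,0,0,0,0],[0,0,0,0,0,0]]' 0.4; python3 m.py; python3 -m handwheel '[[0,0,0,0,0,0],[0,0,0,0,0,0],[0,0,0,0,0,0],[0,0,0,0,0,0]]' 1; python3 m.py; python3 -c "
from h import *
s=ctrl.snapshot('wrist');crop(s,'w13.png',200,80,240,180,3)
s=ctrl.snapshot('scene');crop(s,'s13.png',280,140,110,100,6)"
```

```text
clock: 13.08
tool_pos: [0.5947, -0.0164, 0.1316]
orientation: [-180.0, -0.0, -25.4]
force: [-0.3, -0.8, -0.8]
opening: 0.0353
yaw -25.37 dial~ 1.57 M [-0.079  0.039  0.004] F [-0.3 -0.8 -0.8] z [ 0.5947 -0.0164  0.1316] tau6 0.0 t 13.07 op 0.0353
clock: 13.58
tool_pos: [0.5946, -0.0166, 0.1313]
orientation: [180.0, -0.0, -25.4]
force: [0.8, -0.0, 1.4]
opening: 0.0096
yaw -25.37 dial~ 1.57 M [-0.155 -0.057 -0.006] F [ 0.8 -0.   1.4] z [ 0.5946 -0.0166  0.1313] tau6 -0.017 t 13.57 op 0.0096
```

View pics/w13.png

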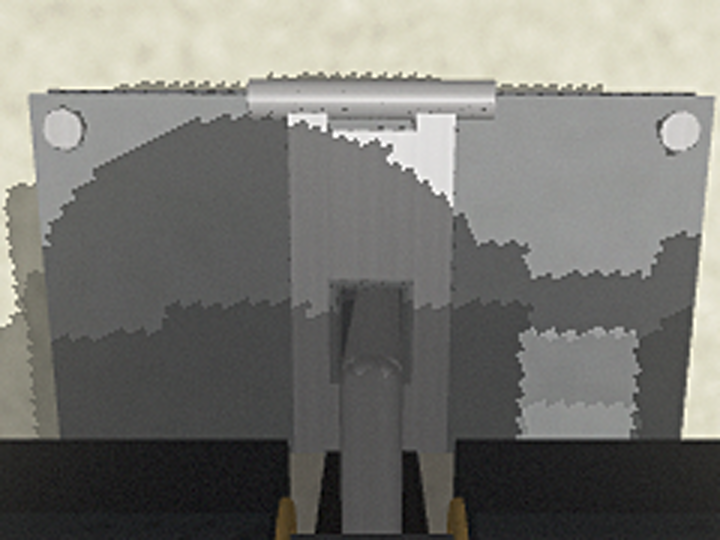

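View pics/s13.png

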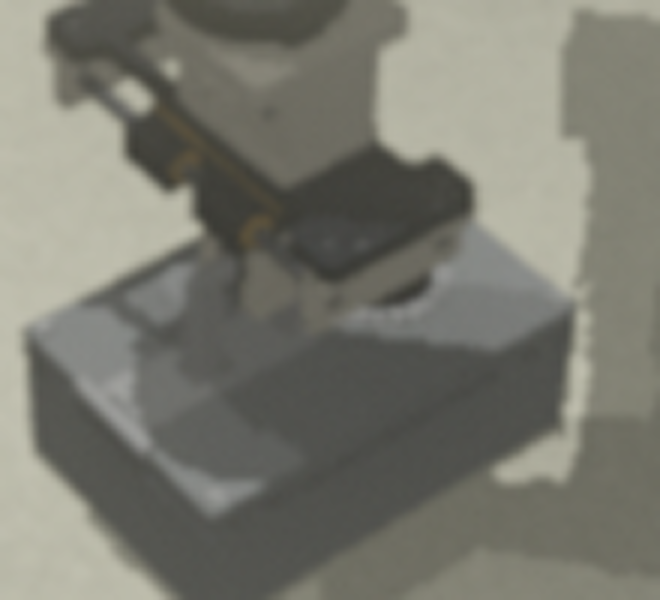

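Opening is 9.6 mm and the bow now stands upright on the midline (375 in the crop). A small test lift comes first.

```bash
python3 -m handwheel '[[0,0,-0.003,0,0,0],[0,0,-0.008,0,0,0],[0,0,-0.015,0,0,0]]'; python3 m.py;  python3 -m handwheel '[[0,0,-0.008,0,0,0],[0,0,-0.018,0,0,0],[0,0,-0.03,0,0,0],[0,0,-0.042,0,0,0],[0,0,-0.055,0,0,0],[0,0,-0.065,0,0,0],[0,0,-0.065,0,0,0]]'; python3 m.py; python3 -c "
from h import *
s=ctrl.snapshot('wrist');crop(s,'w14.png',200,80,240,180,3)
s=ctrl.snapshot('scene');crop(s,'s14.png',260,110,130,120,5)"
```

```text
clock: 14.05
tool_pos: [0.5944, -0.0165, 0.1464]
orientation: [180.0, 0.0, -25.4]
force: [-0.0, -0.1, -1.5]
opening: 0.0097
yaw -25.37 dial~ 1.57 M [-0.037 -0.063  0.07 ] F [-0.  -0.1 -1.5] z [ 0.5944 -0.0165  0.1464] tau6 0.0 t 14.05 op 0.0097
clock: 14.92
tool_pos: [0.5951, -0.0163, 0.2123]
orientation: [-179.9, -0.1, -25.4]
force: [1.3, -0.3, -1.5]
opening: 0.0099
yaw -25.37 dial~ 1.569 M [-0.004  0.027  0.005] F [ 1.3 -0.3 -1.5] z [ 0.5951 -0.0163  0.2123] tau6 -0.0 t 14.93 op 0.0099
```

View pics/w14.png

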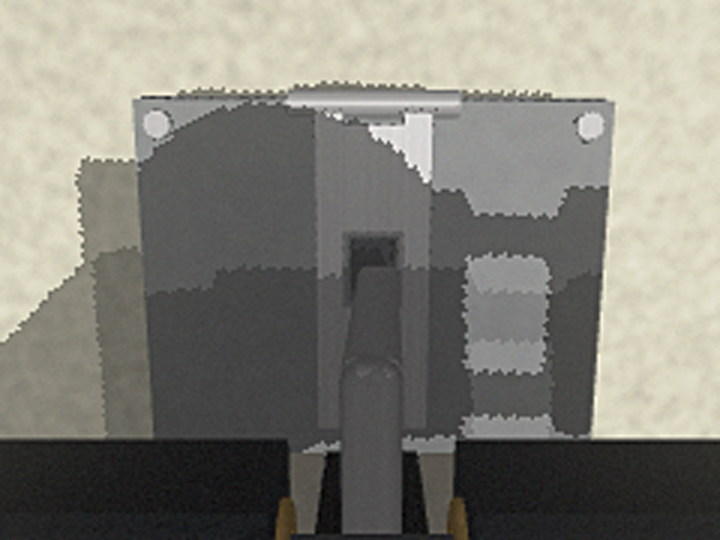

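View pics/s14.png

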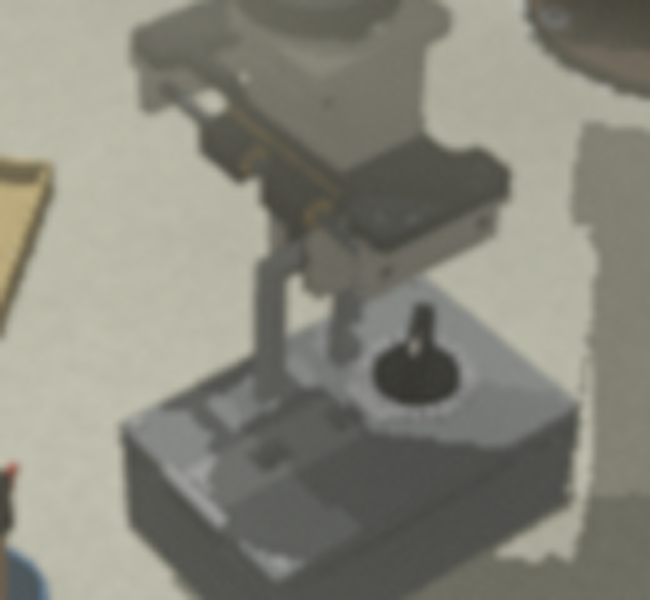

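```bash
python3 -c "
from h import *
go(.486,-.332,.25,-25.4)
s=ctrl.snapshot('top');crop(s,'t15.png',415,230,90,90,7)"
```

```text
t 15.03 pos [ 0.5944 -0.0164  0.211 ] ori [ 1.800e+02  2.000e-02 -2.538e+01] F [-0.33  0.92 -1.25] M [0.051 0.002 0.027] op 0.0098
shift [ 0.0373  0.3316 -0.039 ] rot [0.     0.0004 0.0004]
```

View pics/t15.png

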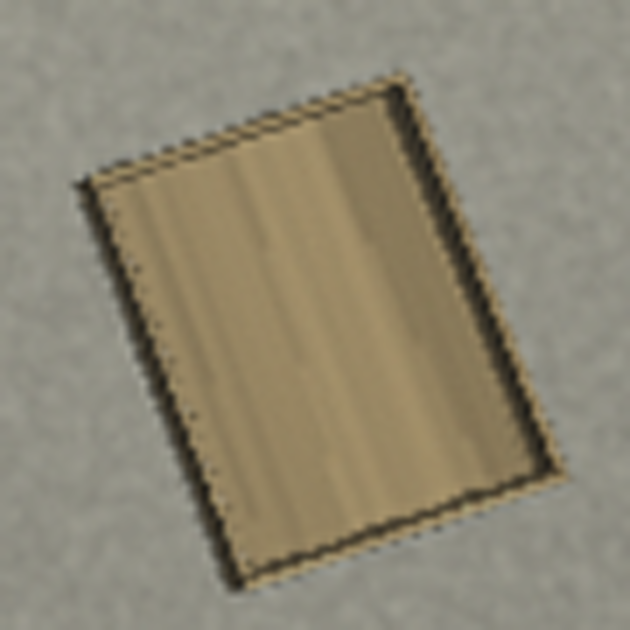

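```bash
python3 -c "
from h import *
s=ctrl.snapshot('top');print(back(s,461.2,277.0,.025))"
python3 -m handwheel '[[0,0.005,-0.015,0,0,0],[0.003,0.02,-0.03,0,0,0],[0.008,0.05,-0.039,0,0,0],[0.013,0.09,-0.039,0,0,0],[0.017,0.13,-0.039,0,0,0],[0.021,0.17,-0.039,0,0,0],[0.025,0.21,-0.039,0,0,0],[0.028,0.25,-0.039,0,0,0]]'
python3 -m handwheel '[[0.003,0.035,0,0,0,0],[0.006,0.058,0,0,0,0],[0.008,0.073,0,0,0,0],[0.009,0.08,0,0,0,0],[0.009,0.082,0,0,0,0],[0.009,0.082,0,0,0,0]]'
python3 -c "
from h import *
go(.486,-.332,.25,-25.4)
s=ctrl.snapshot('wrist');crop(s,'w16.png',160,60,320,200,2)
s=ctrl.snapshot('scene');crop(s,'s16.png',190,80,150,120,5)"
```

```text
[ 0.48394977 -0.3335276   0.025     ]
clock: 16.12
tool_pos: [0.512, -0.2564, 0.2518]
orientation: [-180.0, -0.1, -25.4]
force: [0.4, 0.3, -0.9]
opening: 0.0094
clock: 16.88
tool_pos: [0.486, -0.3319, 0.2503]
orientation: [-180.0, -0.0, -25.3]
force: [-0.6, 0.8, -1.0]
opening: 0.0098
t 16.88 pos [ 0.486  -0.3319  0.2503] ori [-179.99   -0.    -25.34] F [-0.58  0.76 -1.02] M [ 0.019  0.012 -0.022] op 0.0098
shift [0.0001 0.0001 0.0003] rot [-0.0001 -0.      0.001 ]
```

View pics/w16.png

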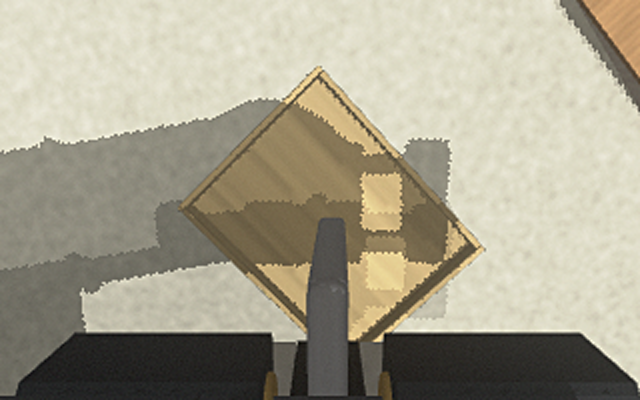

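View pics/s16.png

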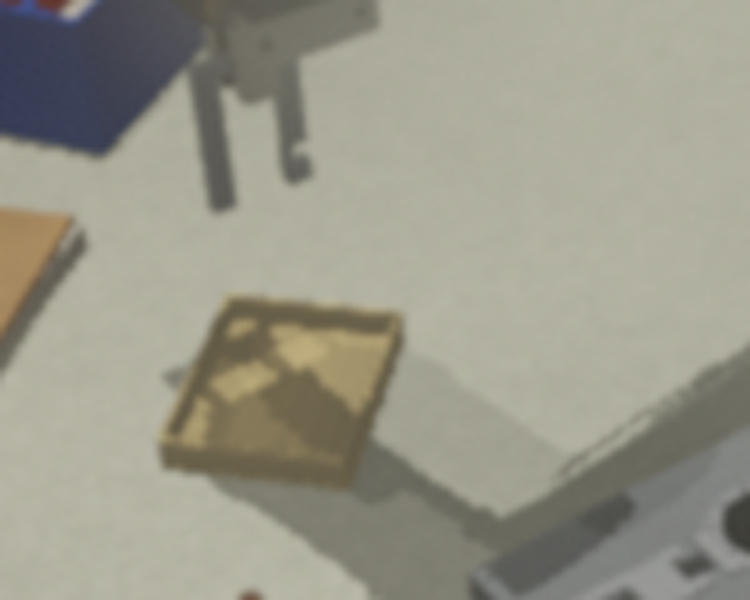

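```bash
python3 -c "
from h import *
s=ctrl.snapshot('scene');c,n=np.cos(-.443),np.sin(-.443)
for x in(.025,-.025):
  for z in(.252+.006,.252-.09):print(x,z,((proj(s,[.486+c*x,-.332+n*x,z])-[190,80]+.5)*5).round(0))
"
python3 -m handwheel '[[0,0,0,0,0,0],[0,0,0,0,0,0],[0,0,0,0,0,0],[0,0,0,0,0,0]]'; python3 m.py
python3 -c "
from h import *
s=ctrl.snapshot('scene');cv2.imwrite('pics/s17.png',s['img'])"
```

```text
0.025 0.258 [206.  61.]
0.025 0.162 [229. 206.]
-0.025 0.258 [285.  33.]
-0.025 0.162 [304. 177.]
clock: 17.52
tool_pos: [0.4858, -0.3323, 0.2503]
orientation: [180.0, 0.0, -25.4]
force: [0.1, -0.6, -1.0]
opening: 0.0098
yaw -25.37 dial~ 1.57 M [ 0.003 -0.02   0.046] F [ 0.1 -0.6 -1. ] z [ 0.4858 -0.3323  0.2503] tau6 -0.0 t 17.52 op 0.0098
```

View pics/s17.png

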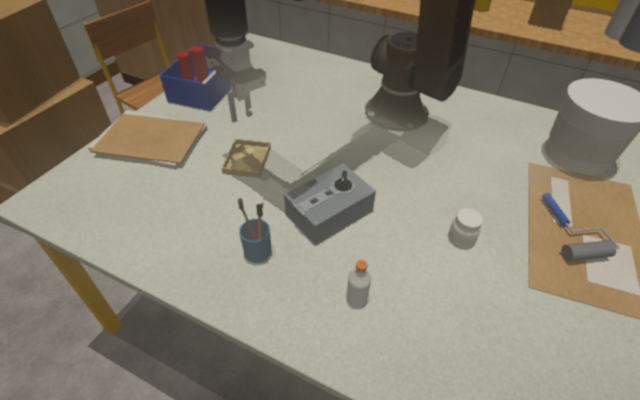

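The leg feet match an upright model within about 7 px at 5x zoom. The pot (466,225), glue (358,285) and mug (256,240) stand where they started. Handing in.

```bash
python3 -c "
from plant import ctrl
print(ctrl.close_job())"
```

```text
the job is handed in; nothing more can be done
None
```

I opened the lock, pulled the shackle out, and handed the job in with it held over the middle of the tray at 17.5 s.

- **Lock:** I turned the dial clockwise in small steps until it blocked at about 0.95 rad. The torque readings there were 0.26 to 0.32 N m, well under the 1 N m forcing limit. I then eased back slightly and let go.
- **Shackle:** I gripped it on the box midline and lifted it straight up out of the holes. No load showed beyond its own weight of roughly 1 to 1.5 N.
- **Final position:** It hangs over the tray centre, with the tool at (0.486, -0.332, 0.250) m and the feet about 0.14 m above the tray rim. The jaw opening is 9.8 mm on the 10 mm bar. In the scene picture the feet fall within about 3 mm of where an upright shackle's would be. Nothing else touches it, and the paint pot, glue bottle and brush mug stand where they were.

**Checks that disagreed:**
- After the click, the shackle leaned about 10 mm to one side in its loose holes. Closing the jaws stood it upright again before the lift.
- Because of the lean I could not confirm the 8 mm rise exactly. The last view before the lean matched a raised shackle. Triangulation afterwards put the bow top at about 129 to 133 mm instead of 139 mm.
- I estimated the tray centre twice from the top camera, and the two differ by about 2 to 3 mm.

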